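# Hold the tool box lid open at 65 degrees for fitting its stay

### The job

I am about to screw the lid stay into this new pine tool box, so I need its lid held open. Take the sanding block off the lid and lay it flat on the bench without dropping it, then lift the lid to 65 degrees from closed and finish still holding it there with the gripper: it falls shut if you let go. Do not let the lid swing past upright, where it would strain the hinges, and leave the stay, the screwdriver, the screws and the square where they lie.

Things in the scene. Friction and masses are not known exactly. Their poses are not given: they have to be found in the camera images.
- chest: Pine tool box standing fast on the bench (it does not shift): outside 220 mm (its x) by 310 mm (its y) by 125 mm high without the lid, 15 mm boards. Origin: centre of its underside, on the bench; x points from the front to the hinged back, z up
- lid (a joint): Angle of the lid in rad: 0 closed, growing as its front edge rises and swings back; 1.134 is 65 degrees, 1.571 upright. Two butt hinges, almost frictionless, stop only at 1.9: the lid (about 0.8 kg) falls shut from any angle up to about 80 degrees if let go
- lid_hinge (a point): Hinge axis, at the middle of the box's back upper edge: 110 mm along the box's x from its origin, 125 mm above the bench; it runs along the box's y. The lid board is 18 mm thick, 232 mm front to back, 330 mm wide; closed, its upper face is 143 mm above the bench, it overhangs the front by 12 mm and each end by 10 mm, and is flush at the back
- lid_handle (a point): Middle of the steel bow handle's round bar on the lid: 10 mm diameter, along the box's y, straight for 108 mm between two feet. Lid closed: bar axis 37 mm above the lid's face (180 above the bench), 82 mm in front of the box's centre, 192 mm in front of the hinge axis. Swings with the lid, 200 mm from the hinge axis, and can turn between the fingers
- sanding_block: Cork sanding block with a grey abrasive sole, 110 mm (its x) by 55 mm (its y) by 35 mm high, about 90 g, lying on the lid behind the handle. Origin: centre of its underside; z up
- lid_stay: Flat brass lid stay lying on the bench away from the box: a slotted arm 190 by 14 mm with a short pivoted plate at one end, 5 to 10 mm thick. Origin: underside, middle of its long arm; z up. To be left alone
- screwdriver: Screwdriver, 200 mm long, red handle, lying on the bench. Origin: on the underside at mid length. To be left alone
- screw_tub: Open white tub of screws, 100 by 75 by 50 mm, standing on the bench. Origin: centre of its underside. To be left alone
- try_square: Try square lying on the bench: 125 by 22 by 18 mm dark wooden stock with a 150 mm steel blade. Origin: underside, middle of the stock. To be left alone
Not all that is in view belongs to the job. What is meant by the sanding_block is not black or yellow, and is the larger of those in its own colour.

How it is judged:
By the outcome, as a careful person would: the job done as asked, in the order asked, and still so for the second after the job is handed in, while the arm keeps its last pose, push and grip.
It also fails if it takes over 54 s, if anything falls off the work surface, if the arm or the gripper's body presses on something with over 40 N, if the wrist force passes 120 N, or if a joint passes its speed limit or range.

### The arm

A 6-joint arm with a two-finger parallel gripper is mounted at the origin on the work surface. World frame = base frame: x ahead of the robot, y to its left, z up, the work surface at z = 0. Lengths are in mm, angles in rad, forces in N, time in s.
With the tool pointing down it reaches from about 350 to 775 mm from the base axis. Payload 7.3 kg.
Tool frame: the origin (TCP) lies at the very end of the fingers, on their centre line; the grasp point (between the pads) lies behind it (bot.grip_point_offset is the z of the grasp point in the tool frame, in mm); z points along the fingers, y is the line along which they close (so a half turn about z gives the same grasp; the last joint's range is limited). The gripper opens to 92 mm and grips with 3 to 60 N. Pads are 19 mm wide; open, the fingers measure 130 mm over their backs; the gripper's body (75 mm by 190 mm) begins 47 mm behind the grasp point.
Start: joints at [-1.346, 0.342, 1.524, -0, 1.275, -0.146], TCP at [190.263, -489.331, 226.741] pointing down, gripper open.
Joint ranges: [-2.53, 2.53], [-0.77, 2.02], [0.04, 2.7], [-1, 4.14], [0.28, 2.66], [-3.11, 3.11]. Speed limits (rad/s): [2.57, 2.57, 3.14, 3.14, 3.14, 3.14].

### API

Orientations are given as [roll, pitch, yaw] about the fixed x, y, z axes, in that order (R = Rz(yaw) Ry(pitch) Rx(roll)).
In Python, from plant import bot gives the robot as it stands. The module is installed in compiled form; this text tells all that it offers.
- The arm moves only by the shell command python3 -m crank 'ROWS'. ROWS is JSON, a list that holds one entry, the list of rows, each a list of 5 numbers: the opening, from 0 (shut) to 1 (fully open), then the shift along the tool's x, y, z in cm, then the turn about the tool's z in degrees. In form: [[[claw, x, y, z, turn], ...]]. A call has exactly 10 rows; each row is the pose to reach, as a shift and turn from the pose commanded when the call began, along the tool's axes at that moment; what a row does not reach only later rows make up. A row lasts 1/10 s, in which the tool goes at most 50 mm and 8.59 degrees, less where a joint would pass 70% of its speed; a pose out of reach is approached as far as the arm can. A call with a gripper value outside its range is refused whole. The fingers move at their own pace and stop on an object; the grip force is fixed at half the most. Time passes only in rows, so rows that repeat a pose let the fingers close, or fill a call up. It gives the time, the measured TCP pose, the force, the opening and the grip force at its end, in the units of the state.
- bot.get_obs(): the state, without advancing time (a new reading comes with each control period).
- bot.capture(name): name is "side" or "top"; returns (picture, depth): 400x640x3 uint8, red, green, blue; 400x640 float32, mm along the optical axis (not along the pixel's ray), 0 where there is no reading.
- bot.calibration(name): a dict with "vertical_fov" (degrees; the focal length in pixels is half the picture's height over the tangent of half this angle, whatever the lens; pixels are square), "cx", "cy" (the principal point, pixels), "rvec" (rotation vector, rad) and "tvec" (3), from world to camera coordinates, as OpenCV has them. Camera axes: x right, y down, z forward; pixel columns grow to the right and rows downward; lengths in mm; the calibration is good to about 2 mm. A picture is of the moment at which its call begins. calibration takes no time and is no camera call.
- bot.close_job(): hands the job in; it is judged then, once.
The state is a dict: "time": time; "joint_positions": joint angles; "dq": joint speeds; "tau": joint torques, N m; "tool_pos": TCP position; "tcp_rot": TCP orientation; "contact_force": force on the tool from outside, world axes, zero at the start; "moment": the same for the moment, N m; "grip_width": finger opening in mm; "finger_force": force on a finger pad.
Only numpy, scipy, OpenCV 4.12 (cv2) and the standard library are available. Lean on these libraries where they do the work, as an engineer would, in place of code of your own. Each camera call takes 0.05 s, during which the arm holds its last target. There are 200 camera calls.

## Working session

There is one attempt and no reset: what is moved stays moved. The work goes in short steps, Python scripts to look and compute and a shell command to move; the robot and the scene stay as the last step left them, time stands still between calls to the robot, and variables do not carry over. Pictures are saved under pics/ and viewed, at most 10 in all, crops included, and the job is handed in when it is done.

```bash
mkdir -p pics; cat > h.py <<'E'
import numpy as np, cv2
from plant import bot
def cam(n):
    c=bot.calibration(n); f=200/np.tan(np.radians(c["vertical_fov"])/2)
    R=cv2.Rodrigues(np.array(c["rvec"],float))[0]; t=np.array(c["tvec"],float).ravel()
    return f,c["cx"],c["cy"],R,t
def ray(n,u,v):
    f,cx,cy,R,t=cam(n); d=R.T@np.array([(u-cx)/f,(v-cy)/f,1]); return -R.T@t,d
def plane(n,u,v,z):
    o,d=ray(n,u,v); return o+d*(z-o[2])/d[2]
def depthpt(n,u,v,D):
    o,d=ray(n,u,v); return o+d*D
def cloud(n,D):
    f,cx,cy,R,t=cam(n); v,u=np.mgrid[:400,:640]
    P=np.stack([(u-cx)/f*D,(v-cy)/f*D,D],-1); return (P-t)@R
def proj(n,p):
    f,cx,cy,R,t=cam(n); q=R@np.array(p,float)+t; return f*q[0]/q[2]+cx,f*q[1]/q[2]+cy
E
python3 - <<'E'
from h import *
for n in("side","top"):
    im,D=bot.capture(n); cv2.imwrite(f"pics/{n}0.png",im[...,::-1]); np.savez(f"{n}0.npz",im=im,D=D)
    o=ray(n,320,200); print(n,o,bot.calibration(n)["cx"],bot.calibration(n)["cy"],(D==0).mean())
o=bot.get_obs(); print(o,bot.grip_point_offset)
E
```

```text
side (array([169.31330579, 803.86463233, 907.93168248]), array([ 0.3472566 , -0.68419869, -0.6414853 ])) 314.69853495601035 201.82592494206767 0.00400390625
top (array([ 377.03037317,   12.9905357 , 1611.76151707]), array([ 0.14499099, -0.01384556, -0.98936069])) 322.5392827266357 201.582264929454 0.00391015625
{'time': 0.1, 'joint_positions': array([-1.34601640e+00,  3.42621362e-01,  1.52490015e+00, -9.61872480e-06,
        1.27538438e+00, -1.46030982e-01]), 'dq': array([-0.00044337, -0.00301776, -0.00466947,  0.00053639, -0.00076035,
       -0.00071932]), 'tau': array([ 1.05016210e-03, -4.32004631e+01, -2.44693297e+01,  7.19633955e-02,
        5.25333895e-02, -4.52635732e-05]), 'tool_pos': array([ 190.16914308, -488.97270411,  226.13834869]), 'tcp_rot': array([-3.14029205e+00, -1.81992178e-04,  3.70813594e-01]), 'contact_force': array([ 0.15215839,  0.53338517, -0.01763072]), 'moment': array([ 0.01329964, -0.00173204,  0.05769063]), 'finger_force': 0.0, 'grip_width': 92.04543569689879} -18.8
```

View pics/side0.png

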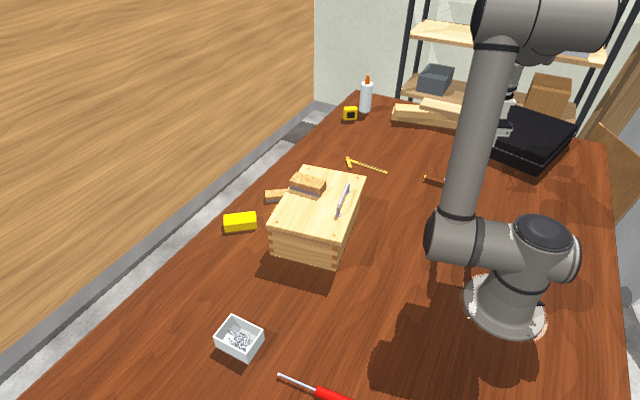

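View pics/top0.png

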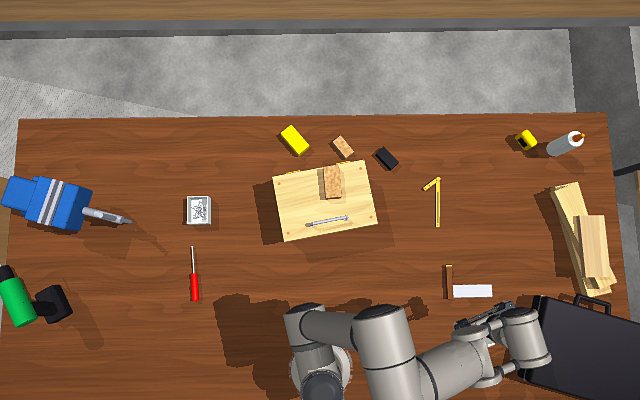

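The side view shows the box at about (318,215) with the handle at (343,200) and a cork block on the lid at (308,184). The top view shows the box at (326,203) and the handle at (327,221).

Sanding block candidates (top view pixels): cork on the lid (333,182), smaller cork on the bench (343,147), yellow (294,140), black (387,157). The one on the lid fits: it is cork, the larger of the two corks, and lies behind the handle. I'll confirm that in a crop and measure.

```bash
python3 - <<'E'
from h import *
S=np.load("side0.npz");T=np.load("top0.npz")
cv2.imwrite("pics/crop1.png",np.hstack([cv2.resize(T["im"][120:250,250:410,::-1],(480,390),interpolation=cv2.INTER_CUBIC),cv2.resize(S["im"][150:270,220:380,::-1],(320,390),interpolation=cv2.INTER_CUBIC)]))
for n,Z in(("top",T),("side",S)):
    im,D=Z["im"],Z["D"]; C=cloud(n,D); x,y,z=C[...,0],C[...,1],C[...,2]
    reg=(x>300)&(x<800)&(y>-250)&(y<250)&(D>0)
    def rect(m,lab):
        m=m.astype(np.uint8); k,L,st,_=cv2.connectedComponentsWithStats(m)
        for i in range(1,k):
            if st[i,4]<40: continue
            P=C[L==i]; r=cv2.minAreaRect(P[:,:2].astype(np.float32)); print(n,lab,st[i].tolist(),"z med",np.median(P[:,2]).round(1),"rect",np.round(r[0],1),np.round(r[1],1),round(r[2],1))
    rect(reg&(z>134)&(z<150),"lid"); rect(reg&(z>170)&(z<190),"blockhandle"); rect(reg&(z>155)&(z<170),"mid"); rect(reg&(z>20)&(z<60),"bench things")
E
```

```text
top lid [272, 159, 106, 83, 5528] z med 143.2 rect [596. -22.] [237.1 330.2] 9.9
top blockhandle [323, 165, 19, 33, 513] z med 178.4 rect [651.4 -48.3] [111.4  55.3] 3.9
top blockhandle [310, 216, 38, 10, 108] z med 183.8 rect [518.8 -34.4] [ 10.2 127. ] 10.0
top bench things [340, 150, 14, 8, 67] z med 27.1 rect [ 794.1 -113.7] [32.7 40.3] 35.3
top bench things [376, 150, 7, 11, 47] z med 27.2 rect [ 778.2 -236.7] [22.8 40.2] 87.2
side lid [265, 164, 101, 80, 4398] z med 141.8 rect [592.7 -20.8] [235.3 332.9] 9.8
side blockhandle [289, 171, 37, 20, 399] z med 176.6 rect [648.5 -47.8] [111.5  58.3] 3.7
side blockhandle [336, 182, 14, 27, 94] z med 182.5 rect [516.1 -32.2] [  9.9 123.6] 9.6
side mid [289, 181, 37, 13, 140] z med 162.4 rect [638.8 -25.3] [116.7  46.7] 26.0
side bench things [277, 188, 10, 9, 41] z med 25.2 rect [ 790.6 -110.6] [17.4 52.7] 4.5
side bench things [268, 198, 92, 70, 751] z med 40.2 rect [597.2 -18.7] [221.1 312. ] 9.9
```

View pics/crop1.png

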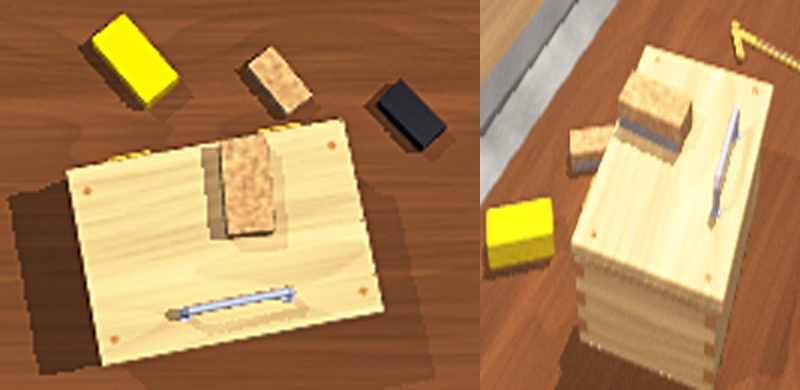

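The crop confirms it: the cork on the lid (top view ~(333,182)) is the larger one, with a grey sole. It measures 111×55 mm, centred at about (650,-48), with its top at about 178. The other cork, behind the box, is smaller. I'll move above the one on the lid.

```bash
python3 -m crank '[[[1,2,-0.8,0,1.7],[1,6,-2.5,0,3.5],[1,10.5,-4.4,0,5.2],[1,15,-6.2,0,7],[1,19.5,-8.1,0,8.7],[1,24,-10,0,10.5],[1,28.5,-11.9,0,12.2],[1,33,-13.7,0,14],[1,37.5,-15.6,0,15.7],[1,42,-17.5,0,17.4]]]'
python3 - <<'E'
from h import *
T=np.load("top0.npz");C=cloud("top",T["D"])
for nm,s in(("tub",(slice(195,226),slice(184,215))),("screwdriver",(slice(244,303),slice(186,202)))):
    P=C[s].reshape(-1,3);P=P[P[:,2]>8];print(nm,P.min(0).round(),P.max(0).round())
print(C[235,260])
E
```

```text
time: 1.1
tool_pos: [519.4, -172.3, 226.4]
tcp_rot: [-3.141, 0.001, 0.066]
contact_force: [1.1, -1.2, -0.2]
grip_width: 92.0
finger_force: 0.0
tub [377.  13.   8.] [ 637.  502. 1612.]
screwdriver [252.  13.   8.] [ 447.  486. 1612.]
[484.52077844 217.7761522   -2.24008275]
```

```bash
python3 -m crank '[[[1,3,-2.5,0,0],[1,6.5,-5.4,0,0],[1,10,-8.4,0,0],[1,13,-10.9,0,0],[1,14,-11.7,1,0],[1,14,-11.7,3,0],[1,14,-11.7,5,0],[1,14,-11.7,6.5,0],[1,14,-11.7,7.5,0],[1,14,-11.7,7.6,0]]]'
python3 - <<'E'
from h import *
im,D=bot.capture("side"); cv2.imwrite("pics/g1.png",cv2.resize(im[120:270,220:420,::-1],(800,600)))
print(bot.get_obs()["tool_pos"],bot.get_obs()["contact_force"])
E
```

```text
time: 2.1
tool_pos: [648.9, -48.3, 148.8]
tcp_rot: [-3.141, 0.004, 0.066]
contact_force: [-1.0, -0.7, -0.3]
grip_width: 91.9
finger_force: 0.0
[649.56072101 -48.3119143  149.8890308 ] [-0.08650611  0.1661938  -0.67157181]
```

View pics/g1.png

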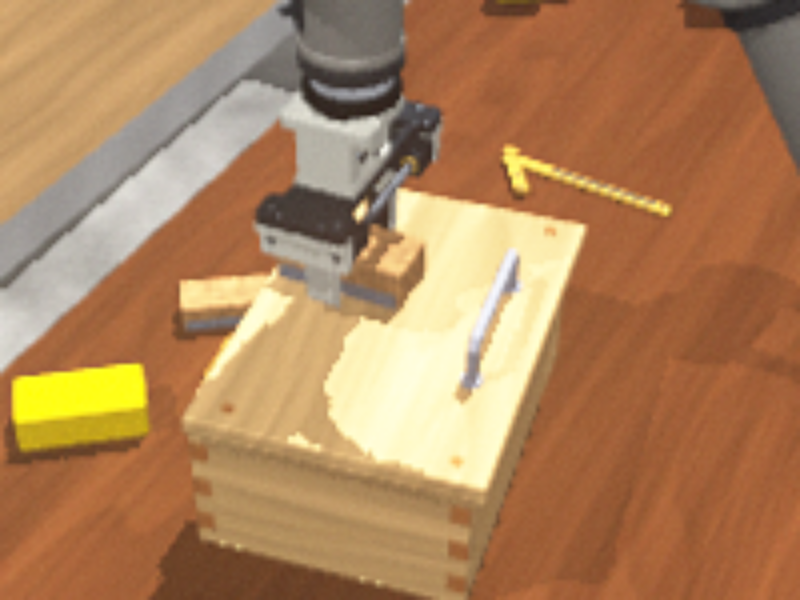

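The fingers straddle the block (crop ~(325,275) and (385,210)). Next I'll close and lift slightly.

```bash
python3 -m crank '[[[0,0,0,0,0],[0,0,0,0,0],[0,0,0,0,0],[0,0,0,0,0],[0,0,0,0,0],[0,0,0,0,0],[0,0,0,-1,0],[0,0,0,-2.5,0],[0,0,0,-5,0],[0,0,0,-7,0]]]'
```

```text
time: 3.15
tool_pos: [650.3, -47.9, 222.5]
tcp_rot: [3.141, -0.001, 0.067]
contact_force: [0.8, 0.5, -0.6]
grip_width: 54.8
finger_force: 30.0
```

```bash
python3 -m crank '[[[0,-0.8,-1.6,0,-4],[0,-2.4,-4.8,0,-12],[0,-4,-8.1,0,-20],[0,-6,-12.1,0,-28],[0,-8,-16.2,0,-36],[0,-10,-20.2,0,-44.5],[0,-12,-24.3,0,-53],[0,-14,-28.3,0,-61.5],[0,-15.5,-31.2,0,-70],[0,-15.9,-32.1,0,-78]]]'
python3 - <<'E'
from h import *
for n in("top","side"):
    im,D=bot.capture(n); C=cloud(n,D); 
    if n=="side": cv2.imwrite("pics/c1.png",cv2.resize(im[120:400,160:500,::-1],(680,560)))
    m=(abs(C[...,0]-470)<100)&(abs(C[...,1]-262)<100)&(D>0)
    z=C[...,2][m]; print(n,np.percentile(z,[1,25,50]),"bench",np.median(z[z<15]) if (z<15).any() else None)
    hs=(np.minimum(im[...,0],255)>0)&m&(C[...,2]>185)&(C[...,2]<275); P=C[hs]; print(P.min(0),P.max(0))
print(bot.get_obs()["tool_pos"],bot.get_obs()["grip_width"])
E
```

```text
time: 4.15
tool_pos: [467.9, 264.5, 221.5]
tcp_rot: [-3.141, -0.001, 1.438]
contact_force: [0.7, 0.1, -0.6]
grip_width: 54.8
finger_force: 30.0
top [ -6.14366566   4.61988822 547.72989511] bench 0.6274479781669059
[434.52399625 207.46344251 219.35969205] [491.25989951 240.10373437 255.09752074]
side [-4.04530320e+00  2.41781118e-01  3.28786653e+02] bench -0.9668037091754269
[420.93120977 223.45885811 211.97029729] [511.87209621 324.44642458 274.85454843]
[469.09263528 263.20226416 221.37649893] 54.795986250925786
```

View pics/c1.png

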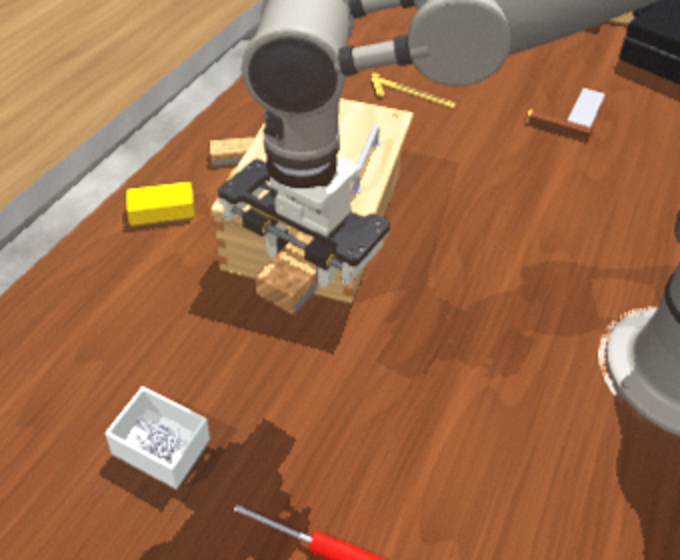

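The block is held level over clear bench (crop ~(290,280)), with the tub and screwdriver well away. Its underside is about 7 mm below the TCP, so I'll lower by about 214 mm, slowly at the end.

```bash
python3 -m crank '[[[0,0,0,2,0],[0,0,0,5,0],[0,0,0,9,0],[0,0,0,13,0],[0,0,0,16.5,0],[0,0,0,19,0],[0,0,0,20.3,0],[0,0,0,20.9,0],[0,0,0,21.1,0],[0,0,0,21.2,0]]]'
```

```text
time: 5.25
tool_pos: [470.9, 261.8, 9.7]
tcp_rot: [3.14, -0.001, 1.428]
contact_force: [0.6, -0.7, -0.9]
grip_width: 54.7
finger_force: 30.0
```

```bash
python3 -m crank '[[[0,0,0,0,0],[0,0,0,0.05,0],[0,0,0,0.1,0],[0,0,0,0.1,0],[0,0,0,0.15,0],[0,0,0,0.15,0],[0,0,0,0.2,0],[0,0,0,0.2,0],[0,0,0,0.2,0],[0,0,0,0.2,0]]]'; python3 -c "
from plant import bot
for i in range(1): print(bot.get_obs()['contact_force'],bot.get_obs()['tool_pos'])"
```

```text
time: 6.25
tool_pos: [470.1, 261.8, 7.9]
tcp_rot: [3.141, -0.0, 1.428]
contact_force: [-2.8, -1.8, 9.9]
grip_width: 55.0
finger_force: 30.0
[-2.78197053 -1.79164144  9.85843617] [470.0728813  261.76974217   7.92052452]
```

There is 9.9 N of upward contact force, so the block is resting on the bench. I'll open, then rise.

```bash
python3 -m crank '[[[0.65,0,0,0,0],[0.8,0,0,0,0],[1,0,0,0,0],[1,0,0,0,0],[1,0,0,-1,0],[1,0,0,-4,0],[1,0,0,-8,0],[1,0,0,-13,0],[1,0,0,-18,0],[1,0,0,-22,0]]]'
python3 - <<'E'
from h import *
for n in("top","side"):
    im,D=bot.capture(n); C=cloud(n,D); x,y,z=np.moveaxis(C,-1,0)
    for lab,m in(("block",(abs(x-470)<90)&(abs(y-262)<90)&(z>22)&(z<50)&(D>0)),("bar",(abs(x-518)<40)&(abs(y+34)<100)&(z>172)&(z<192)&(D>0)),("lid",(abs(x-594)<150)&(abs(y+22)<200)&(z>135)&(z<150)&(D>0))):
        P=C[m]
        if len(P)>10: r=cv2.minAreaRect(P[:,:2].astype(np.float32)); print(n,lab,len(P),np.round(r[0],1),np.round(r[1],1),round(r[2],1),np.percentile(P[:,2],[50,95]).round(1))
    if n=="side": cv2.imwrite("pics/c2.png",cv2.resize(im[120:400,160:500,::-1],(680,560)))
o=bot.get_obs();print(o["tool_pos"],o["tcp_rot"])
E
```

```text
time: 7.25
tool_pos: [470.1, 261.8, 230.6]
tcp_rot: [3.139, -0.002, 1.428]
contact_force: [0.4, 0.3, -0.0]
grip_width: 91.5
finger_force: 0.0
top block 261 [467.4 241.6] [68.2 54.7] 82.1 [34.8 41.2]
top bar 110 [518.9 -34.7] [ 10.3 126.2] 10.0 [183.6 188.7]
top lid 6009 [594.6 -22.2] [234.3 330.2] 10.0 [143.3 148.2]
side block 758 [467.9 262.7] [112.5  55.9] 81.9 [33.7 36.4]
side bar 91 [516.2 -32.5] [  9.8 123.3] 9.6 [182.9 185.2]
side lid 1363 [591.  -21.1] [231.6 333.4] 9.9 [141.6 144.3]
[472.53159617 262.80437305 233.67343119] [ 3.13053812 -0.00612264  1.42865308]
```

View pics/c2.png

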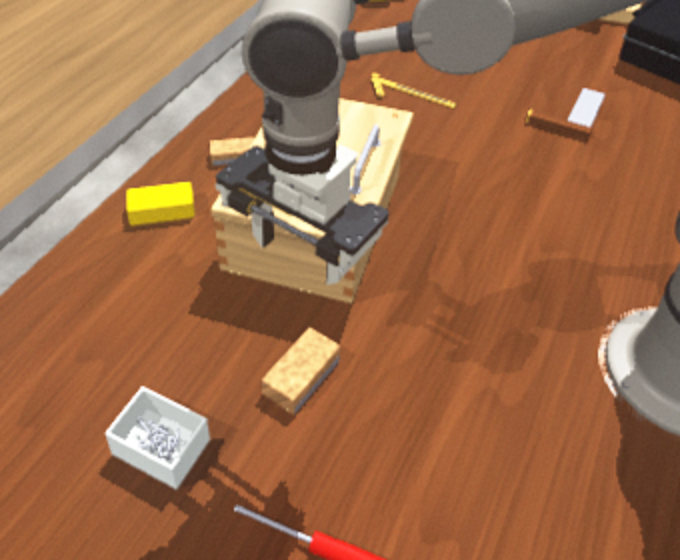

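The block lies flat on the bench at (468,262), with its top at about 34 (crop ~(300,370)). Next I'll move over the handle bar, at (518,-34) with its axis at about 180.

```bash
python3 -m crank '[[[1,-2,0.6,0,-2],[1,-5.5,1.7,0,-4],[1,-9.5,3,0,-6],[1,-14,4.4,0,-9],[1,-18.5,5.8,0,-12],[1,-22.5,7.1,0,-15],[1,-26,8.2,0,-17],[1,-28,8.8,0,-18],[1,-28.6,9,0,-18],[1,-28.6,9,0,-18]]]'; python3 -c "
from plant import bot
print(bot.get_obs()['contact_force'],bot.get_obs()['tool_pos'],bot.get_obs()['tcp_rot'])"
```

```text
time: 8.35
tool_pos: [518.2, -34.4, 226.3]
tcp_rot: [-3.141, -0.0, 1.741]
contact_force: [0.1, 0.1, 0.0]
grip_width: 91.7
finger_force: 0.0
[0.12035302 0.11172199 0.04189989] [518.22980306 -34.44196324 226.32444481] [-3.14084509e+00 -4.87860981e-04  1.74062506e+00]
```

```bash
python3 -m crank '[[[1,0,0,1.5,0],[1,0,0,4,0],[1,0,0,5.8,0],[1,0,0,6.5,0],[0,0,0,6.5,0],[0,0,0,6.5,0],[0,0,0,6.5,0],[0,0,0,6.5,0],[0,0,0,6.5,0],[0,0,0,6.5,0]]]'
python3 - <<'E'
from h import *
im,D=bot.capture("side"); cv2.imwrite("pics/g2.png",cv2.resize(im[140:260,250:410,::-1],(800,600)))
o=bot.get_obs();print(o["tool_pos"],o["contact_force"],o["grip_width"],o["finger_force"])
E
```

```text
time: 9.35
tool_pos: [518.6, -34.2, 162.0]
tcp_rot: [3.141, 0.0, 1.742]
contact_force: [0.6, 0.4, 0.5]
grip_width: 48.4
finger_force: 0.0
[518.54921847 -34.2395243  161.89163226] [-0.16714662 -0.33604727  0.16077052] 44.48163499574279 0.0
```

View pics/g2.png

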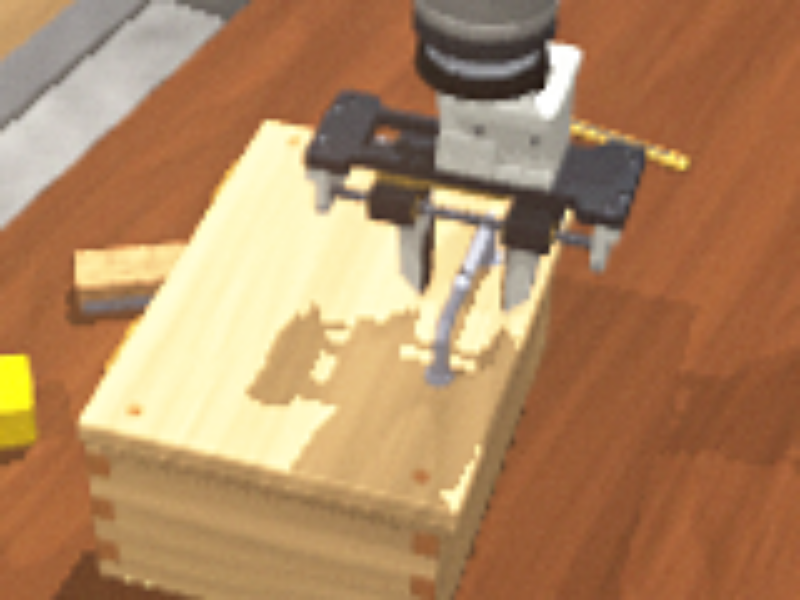

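The fingers are either side of the bar (crop ~(415,265) and (515,280)), centred and still closing.

```bash
python3 -m crank '[[[0,0,0,0,0],[0,0,0,0,0],[0,0,0,0,0],[0,0,0,0,0],[0,0,0,0,0],[0,0,0,0,0],[0,0,0,0,0],[0,0,0,0,0],[0,0,0,0,0],[0,0,0,0,0]]]'
python3 - <<'E'
from h import *
o=bot.get_obs();p=o["tool_pos"];print(p,o["tcp_rot"],o["contact_force"])
# bar path: angles from the lid closed, in cm; tool y = closing (yaw 99.8 -> +box x), z down
a0=np.arctan2(55,192)
for d in list(range(0,66,5)):
    a=a0+np.radians(d); print(d,"y %.2f z %.2f"%((19.2-19.97*np.cos(a)),-(19.97*np.sin(a)-5.5)))
E
```

```text
time: 10.4
tool_pos: [518.6, -34.2, 161.7]
tcp_rot: [3.141, 0.0, 1.743]
contact_force: [1.3, 0.5, -2.1]
grip_width: 8.8
finger_force: 30.0
[518.60842066 -34.17731482 161.68216639] [3.14135128e+00 1.21586962e-04 1.74259570e+00] [ 1.25895131  0.48639269 -2.07887129]
0 y 0.00 z 0.00
5 y 0.55 z -1.65
10 y 1.25 z -3.25
15 y 2.08 z -4.78
20 y 3.04 z -6.23
25 y 4.12 z -7.60
30 y 5.32 z -8.86
35 y 6.63 z -10.02
40 y 8.03 z -11.05
45 y 9.51 z -11.96
50 y 11.07 z -12.74
55 y 12.69 z -13.38
60 y 14.36 z -13.88
65 y 16.07 z -14.22
```

```bash
python3 -m crank '[[[0,0.1,0,-0.0,0],[0,0,0.25,-0.8,0],[0,0,0.55,-1.65,0],[0,0,0.9,-2.45,0],[0,0,1.25,-3.25,0],[0,0,1.65,-4.0,0],[0,0,2.08,-4.78,0],[0,0,2.55,-5.5,0],[0,0,3.04,-6.23,0],[0,0,3.04,-6.23,0]]]'
cat > m.py <<'E'
from h import *
import sys
o=bot.get_obs();p=o["tool_pos"];print(o["time"],p,o["contact_force"],o["moment"],o["grip_width"])
u=np.array([np.cos(.173),np.sin(.173)]); v=np.array([-u[1],u[0]])
H=np.array([594.,-21.7])+116*u
s,z=(p[:2]-H)@u,p[2]+18.8-125
print("bar rel hinge",s,z,"r",np.hypot(s,z),"lid from tcp",np.degrees(np.arctan2(z,-s))-16.0)
for n in("side","top"):
    im,D=bot.capture(n);C=cloud(n,D);S=(C[...,:2]-H)@u;V=(C[...,:2]-H)@v;Z=C[...,2]-125
    if n=="side" and len(sys.argv)>1: cv2.imwrite(sys.argv[1],cv2.resize(im[90:290,220:480,::-1],(780,600)))
    a0=np.arctan2(z,-s)-np.radians(16); e=np.array([-np.cos(a0),np.sin(a0)]);nn=np.array([np.sin(a0),np.cos(a0)])
    q=S*e[0]+Z*e[1]; w=S*nn[0]+Z*nn[1]
    m=(q>120)&(q<230)&(w>-15)&(w<30)&(abs(V)>60)&(abs(V)<160)&(D>0)
    P=np.stack([q[m],w[m]],1)
    if len(P)>50:
        for k in range(3):
            f=np.polyfit(P[:,0],P[:,1],1); r=P[:,1]-np.polyval(f,P[:,0]); P=P[abs(r)<max(4,2*r.std())] if k<2 else P
        # slope + fitted distance: which face
        print(n,len(P),"offset at q=175",np.polyval(f,175).round(1),"lid deg",round(np.degrees(a0+np.arctan(f[0])),2))
E
python3 m.py
```

```text
time: 11.4
tool_pos: [548.5, -28.9, 225.2]
tcp_rot: [-3.141, 0.0, 1.743]
contact_force: [-5.7, -2.0, -1.0]
grip_width: 9.1
finger_force: 30.0
11.4 [548.4732317  -28.9015334  225.22689755] [-5.68211098 -2.03002926 -0.98476983] [-0.32345566  0.91870257  0.01661596] 9.094048212010962
bar rel hinge -162.0868404516658 119.02689755150166 r 201.09586318057225 lid from tcp 20.291337767689647
side 884 offset at q=175 15.2 lid deg 19.98
top 1132 offset at q=175 16.6 lid deg 19.38
```

The lid is at 20° by both cameras and by kinematics, with low forces. I'll continue to 45°.

```bash
python3 -m crank '[[[0,0,0.5,-0.7,0],[0,0,1.08,-1.37,0],[0,0,1.67,-2.02,0],[0,0,2.28,-2.63,0],[0,0,2.92,-3.22,0],[0,0,3.59,-3.79,0],[0,0,4.28,-4.32,0],[0,0,4.99,-4.82,0],[0,0,5.72,-5.29,0],[0,0,6.47,-5.73,0]]]'; python3 m.py
```

```text
time: 12.5
tool_pos: [611.6, -17.7, 284.2]
tcp_rot: [3.141, 0.001, 1.743]
contact_force: [-9.2, -0.9, 8.3]
grip_width: 8.4
finger_force: 30.0
12.5 [611.56581876 -17.73982221 284.17157738] [-9.2475399  -0.92888885  8.31371647] [-0.20767722  1.60189243  0.0254015 ] 8.390930786636174
bar rel hinge -98.01469156184918 177.97157738169773 r 203.1766771007294 lid from tcp 45.15700414595979
side 473 offset at q=175 14.4 lid deg 44.75
top 923 offset at q=175 18.1 lid deg 45.24
```

```bash
python3 -m crank '[[[0,0,0.7,-0.44,0],[0,0,1.5,-0.84,0],[0,0,2.3,-1.2,0],[0,0,3.15,-1.52,0],[0,0,4.0,-1.8,0],[0,0,4.8,-2.03,0],[0,0,5.5,-2.18,0],[0,0,6.1,-2.3,0],[0,0,6.5,-2.36,0],[0,0,6.55,-2.38,0]]]'; python3 m.py pics/f1.png
```

```text
time: 13.6
tool_pos: [677.6, -6.2, 306.7]
tcp_rot: [3.139, 0.0, 1.743]
contact_force: [-3.0, 0.3, 5.1]
grip_width: 8.6
finger_force: 30.0
13.6 [677.55063412  -6.23725549 306.71413176] [-2.98666064  0.33106214  5.06477709] [-0.03856062  0.56835274  0.02522612] 8.611443940209986
bar rel hinge -31.03481298406193 200.5141317586352 r 202.90164280230707 lid from tcp 65.20179005648788
side 69 offset at q=175 -1.6 lid deg 67.98
top 435 offset at q=175 17.6 lid deg 64.72
```

View pics/f1.png

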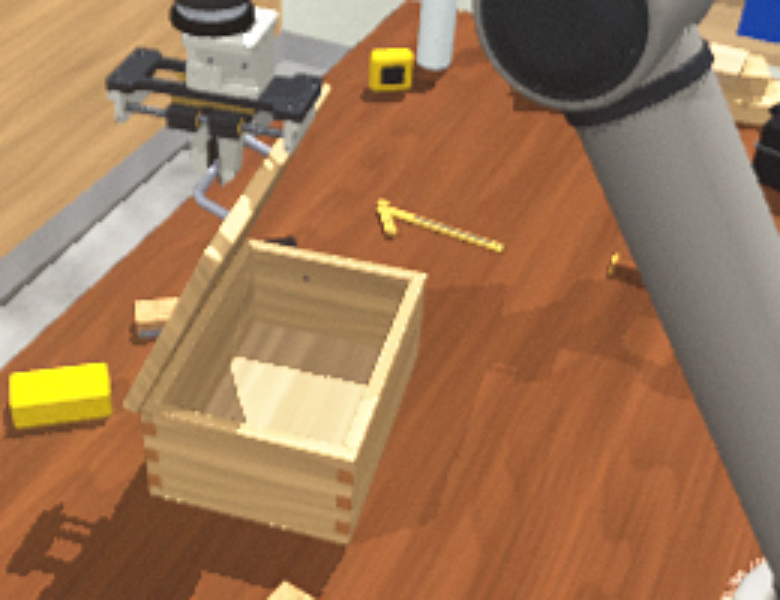

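The lid stands open with the bar between the fingers (crop ~(225,165)). The top camera reads 64.7° and kinematics 65.2°. The side view's 68° comes from only 69 pixels on the lid's edge and underside, so I'm discounting it. I'll hold briefly, re-check, and hand in.

```bash
python3 -m crank '[[[0,0,0,0,0],[0,0,0,0,0],[0,0,0,0,0],[0,0,0,0,0],[0,0,0,0,0],[0,0,0,0,0],[0,0,0,0,0],[0,0,0,0,0],[0,0,0,0,0],[0,0,0,0,0]]]'; python3 m.py
```

```text
time: 14.7
tool_pos: [677.2, -6.3, 306.7]
tcp_rot: [3.139, 0.0, 1.743]
contact_force: [-3.7, 0.1, 6.1]
grip_width: 8.9
finger_force: 30.0
14.7 [677.21213761  -6.29791672 306.67497164] [-3.71850681  0.13726622  6.06590225] [-0.04403447  0.49978289  0.07017262] 8.890653547169457
bar rel hinge -31.37869880456978 200.4749716386574 r 202.91583721382713 lid from tcp 65.10414091255066
side 69 offset at q=175 0.1 lid deg 68.42
top 430 offset at q=175 17.8 lid deg 64.76
```

```bash
python3 -c "
from plant import bot
print(bot.close_job())"
```

```text
the job is handed in; nothing more can be done
None
```

The job is handed in at about 15 s: the sanding block lies flat on the bench at about (468, 262), and the gripper is still holding the lid at about 65° (64.8° by the top camera, 65.1° from the arm's pose).

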